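Sweep the jar lids into the scrap trough

TASK

Clear the drainboard: with the closed fingers, sweep the red, the yellow and the green jar lid across the steel and over the edge into the dark scrap trough in the middle of the board, in any order. Only push them along the board; do not pick them up or carry them. Leave the sauce cup, shaker, creamer and everything else standing where it is.

Things in the scene. Friction and masses are not known exactly. Their poses are not given: they have to be found in the camera images.
- board: stainless drainboard, fixed: a flat raised sheet 320 mm along its own x, 620 mm along its own y. Origin: centre of its underside, at table level; z up. Working surface 75 mm above the origin; a rim 6 mm thick round the outside rises 10 mm above the surface. The lids lie on the wings to the +y and -y side of the trough, centres 120 to 155 mm from its middle line, nothing between them and it
- trough (a point): middle of the dark open scrap trough in the centre of the drainboard, at the height of the working surface (axes as the board's). Rectangular opening 260 mm along the board's x and 110 mm along its y; upright walls, closed floor 69 mm below this point. Its edges are flush with the surface, no lip: what is pushed over them falls in
- lid_red_mid (a point): a red painted metal jar lid lying flat on the drainboard (loose, about 25 g): a disc 62 mm across and 14 mm thick. This point is its centre, half-way up (7 mm above the board's surface while it lies there)
- lid_yellow_mid (a point): a yellow painted metal jar lid lying flat on the drainboard (loose, about 25 g): a disc 62 mm across and 14 mm thick. This point is its centre, half-way up (7 mm above the board's surface while it lies there)
- lid_green_mid (a point): a green painted metal jar lid lying flat on the drainboard (loose, about 25 g): a disc 62 mm across and 14 mm thick. This point is its centre, half-way up (7 mm above the board's surface while it lies there)
- sauce_cup_mid (a point): a small open steel sauce cup, 58 mm across and 34 mm high, standing on the drainboard in a place of its own beside or opposite the lids, about 100 mm or more from the nearest lid's centre; this point is its middle. To be left alone
- shaker_mid (a point): a glass shaker with a metal cap, 38 mm across and 58 mm high, standing near the +y end of the drainboard; this point is its middle. To be left alone
- creamer_mid (a point): a white china creamer, 48 mm across and 50 mm high, standing near the -y end of the drainboard; this point is its middle. To be left alone
- mug_mid (a point): a blue mug, 82 mm across and 95 mm high, on the table to the left of the board; its middle. To be left alone
- detergent_mid (a point): a blue detergent bottle, 70 mm across and 160 mm high, on the table to the right of the board; its middle. To be left alone
- bowl_mid (a point): a steel bowl, 140 mm across and 55 mm high, on the table to the left of the board; its middle. To be left alone
- tub_mid (a point): an orange tub, 100 mm across and 50 mm high, on the table to the right of the board; its middle. To be left alone

How it is judged (in metres and radians):
At the end, for the whole second after the job is handed in: All three lids lie at rest inside the scrap trough: each centre within the 260 by 110 mm opening and at least 15 mm below the board's surface (z of each of lid_red_mid, lid_yellow_mid, lid_green_mid in the frame of board below 0.06 m and x of lid_red_mid in the frame of board between -0.13 and 0.13 m and y of lid_red_mid in the frame of board between -0.055 and 0.055 m and linear speed of each of lid_red, lid_yellow, lid_green below 0.03 m/s and x of lid_yellow_mid in the frame of board between -0.13 and 0.13 m and y of lid_yellow_mid in the frame of board between -0.055 and 0.055 m and x of lid_green_mid in the frame of board between -0.13 and 0.13 m and y of lid_green_mid in the frame of board between -0.055 and 0.055 m); the robot touches nothing.
It fails at once if a lid lifted: its centre more than 15 mm above where it lay on the board (z of any of lid_red_mid, lid_yellow_mid, lid_green_mid in the frame of board above 0.097 m).
It fails at once if a lid carried out over the middle of the trough at board level, not pushed over its edge ((y of lid_red_mid in the frame of board between -0.012 and 0.012 m and z of lid_red_mid in the frame of board above 0.082 m) or (y of lid_yellow_mid in the frame of board between -0.012 and 0.012 m and z of lid_yellow_mid in the frame of board above 0.082 m) or (y of lid_green_mid in the frame of board between -0.012 and 0.012 m and z of lid_green_mid in the frame of board above 0.082 m)).
It fails at once if a thing to be left alone was disturbed (moved or tipped, its middle more than 15 mm from its start) (distance of any of sauce_cup_mid, shaker_mid, creamer_mid, mug_mid, detergent_mid, bowl_mid, tub_mid from where it was at the start of the episode above 0.015 m).
It also fails if it takes over 48 s, if anything falls off the work surface, if the arm or the gripper's body presses on something with over 40 N, if the wrist force passes 120 N, or if a joint passes its speed limit or range.

ROBOT

A 7-joint arm with a two-finger parallel gripper is mounted at the origin on the work surface. World frame = base frame: x ahead of the robot, y to its left, z up, the work surface at z = 0. Lengths are in m, angles in degrees, forces in N, time in s.
With the tool pointing down it reaches from about 0.425 to 1.025 m from the base axis. Payload 9.4 kg.
Tool frame: the origin (TCP) lies at the very end of the fingers, on their centre line; the grasp point (between the pads) lies 19 mm behind it; z points along the fingers, y is the direction in which the jaws open and shut (so a half turn about z gives the same grasp; the last joint's range is limited). The gripper opens to 85 mm and grips with 20 to 120 N. Pads are 22 mm wide; open, the fingers measure 114 mm over their backs; the gripper's body (76 mm by 85 mm) begins 54 mm behind the grasp point. The pads swing forward as they close: fully open they stand 13 mm farther back than shut.
Start: joints at [-79.739, 34.337, -0.143, 91.639, 0.103, 54.024, -4.572], TCP at [0.183, 0.701, 0.231] pointing down, gripper open.
Joint ranges: [-147.43, 147.43], [-19.82, 112.94], [-74.19, 73.91], [6.32, 146.72], [-59.91, 239.91], [6.04, 106.73], [-150.56, 150.56]. Speed limits (degrees/s): [127.2, 127.2, 172.46, 172.46, 180, 180, 180].

INTERFACE

Orientations are given as [roll, pitch, yaw] about the fixed x, y, z axes, in that order (R = Rz(yaw) Ry(pitch) Rx(roll)).
In Python, from bench import * gives the robot as it stands.
- The arm moves only by the shell command python3 -m pendant 'ROWS' [FORCE]. ROWS is JSON, a list of rows, each a list of 3 entries, a list of its own where there are three numbers: the shift along the tool's x, y, z in mm, then the turn about the tool's z in units of 5 degrees (1.0 is 5 degrees), then the closure, from -1 (fully open) to 1 (shut), so that 0 is half open. A call has 1 to 12 rows; each row is the pose to reach, as a shift and turn from the pose measured when the call began, along the tool's axes at that moment; what a row does not reach only later rows make up. A row lasts 1/12 s, in which the tool goes at most 41.7 mm and 7.16 degrees, less where a joint would pass 70% of its speed; a pose out of reach is approached as far as the arm can. A call with a gripper value outside its range is refused whole. The fingers move at their own pace and stop on an object; FORCE is the grip in N (left out, the last holds). Time passes only in rows, so rows that repeat a pose let the fingers close. It gives the time, the measured TCP pose, the force and the opening at its end, in the units of the state.
- state(): the state, without advancing time (a new reading comes with each control period).
- capture(name): name is "scene" or "top" or "wrist"; returns a dict with "image" (400x640x3 uint8, red, green, blue), "K" (3x3 intrinsics, pixels), "world_from_camera" (4x4, takes a point from camera to world coordinates). Camera axes: x right, y up, looking along -z (the intrinsics and any distortion apply to the point x, -y, -z); pixel columns grow to the right and rows downward; lengths in m; the calibration is good to about 2 mm. The wrist camera is an equidistant fisheye: a pixel r from the principal point sees the ray r / f radians off the axis. A picture is of the moment at which its call begins. There is no depth.
- finish_job(): hands the job in, once; it reports no verdict.
Trained networks look in the newest picture that a camera, given by its name, has taken for a name from the list of things; names that differ only in an ending like _2 or _b are one class to them, and where a whole thing is asked for, a point or a joint stands for the part that bears it (a point fixed in the world has none). Each returns a list of dicts, best first, with "conf" (0 to 1); they miss things now and then, are a little off and sometimes report something else, mostly with a low value. They report only what shows in the picture. A call takes as long as a camera call.
- regions_of(camera, target): "pixels" (400x640 bool, what is visible of it) and "centre" ([column, row] in pixels, amid what is visible of it).
The state is a dict: "clock": time; "qpos": joint angles; "qvel": joint speeds; "effort": joint torques, N m; "tool_pos": TCP position; "tcp_rot": TCP orientation; "ft_force": force on the tool from outside, world axes, zero at the start; "torque": the same for the moment, N m; "grip_width": finger opening in m.
Only numpy, scipy, OpenCV 4.12 (cv2) and the standard library are available. Lean on these libraries where they do the work, as an engineer would, in place of code of your own. Each camera call takes 0.05 s, during which the arm holds its last target.

## Working session

There is one attempt and no reset: what is moved stays moved. The work goes in short steps, Python scripts to look and compute and a shell command to move; the robot and the scene stay as the last step left them, time stands still between calls to the robot, and variables do not carry over. Pictures are saved under pics/ and viewed, and the job is handed in when it is done.

```bash
ls; mkdir -p pics; python3 - <<'E'
from bench import *
import cv2
s=state();print({k:s[k] for k in('clock','tool_pos','tcp_rot','grip_width')})
for n in('scene','top'):
    c=capture(n);cv2.imwrite(f'pics/{n}0.png',c['image'][:,:,::-1]);print(n,c['K'],c['world_from_camera'])
E
```

```text
pics
{'clock': 0.0, 'tool_pos': array([0.18334581, 0.70092846, 0.23041492]), 'tcp_rot': array([-1.79909859e+02,  9.35415204e-03,  1.65344778e+02]), 'grip_width': 0.08531585363301475}
scene [[456.87777363   0.         317.95311748]
 [  0.         456.87777363 193.95252654]
 [  0.           0.           1.        ]] [[ 0.02774582 -0.87340336  0.48620647  1.2241495 ]
 [ 0.99955462  0.01889462 -0.02309892  0.00251996]
 [ 0.01098799  0.48663082  0.87353861  1.27765246]
 [ 0.          0.          0.          1.        ]]
top [[411.9232793    0.         323.98852943]
 [  0.         411.9232793  199.9767254 ]
 [  0.           0.           1.        ]] [[-0.0139717   0.99883004 -0.04629619  0.47260584]
 [-0.99971335 -0.0130538   0.02007019  0.03058764]
 [ 0.01944237  0.04656333  0.99872611  1.29223417]
 [ 0.          0.          0.          1.        ]]
```

View pics/top0.png

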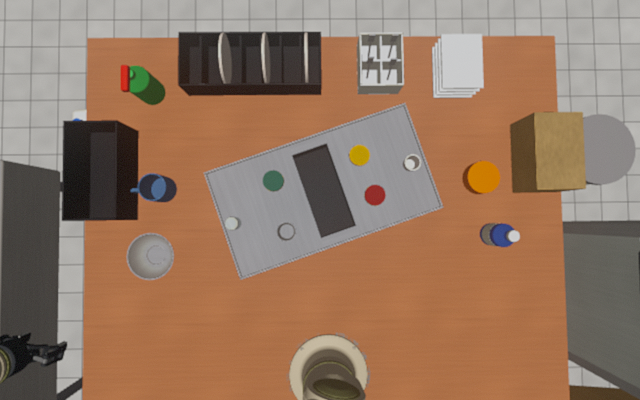

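View pics/scene0.png

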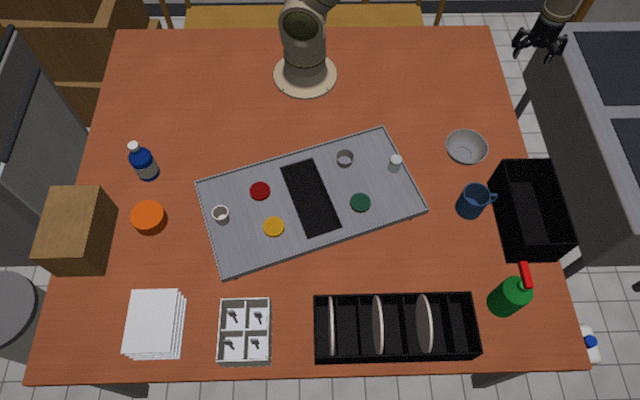

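```bash
cat > h.py <<'E'
from bench import *
import numpy as np,cv2
def ray(c,uv,z):
    K=c['K'];T=np.array(c['world_from_camera'])
    d=np.array([(uv[0]-K[0][2])/K[0][0],-(uv[1]-K[1][2])/K[1][1],-1.])
    d=T[:3,:3]@d;o=T[:3,3];return o+d*(z-o[2])/d[2]
E
python3 - <<'E'
from h import *
for n in('top','scene'):
    c=capture(n)
    for t,z in(('lid_red_mid',.089),('lid_yellow_mid',.089),('lid_green_mid',.089),('sauce_cup_mid',.1),('shaker_mid',.11),('creamer_mid',.11),('trough',.075),('board',.075),('mug_mid',.05),('detergent_mid',.08),('bowl_mid',.03),('tub_mid',.03)):
        for r in regions_of(n,t)[:2]:
            print(n,t,round(r['conf'],2),np.round(r['centre'],1),r['pixels'].sum(),np.round(ray(c,r['centre'],z),3))
E
```

```text
top lid_red_mid 0.73 [154.9 191.2] 986 [0.56  0.497 0.089]
top lid_red_mid 0.62 [376.2 191.8] 322 [ 0.55  -0.147  0.089]
top lid_yellow_mid 0.85 [359.9 156.6] 353 [ 0.655 -0.101  0.089]
top lid_green_mid 0.62 [271.9 180.2] 368 [0.588 0.158 0.089]
top sauce_cup_mid 0.67 [287.  231.7] 275 [0.438 0.115 0.1  ]
top shaker_mid 0.5 [231.3 224.4] 154 [0.461 0.272 0.11 ]
top shaker_mid 0.46 [480.7 178. ] 1039 [ 0.585 -0.449  0.11 ]
top creamer_mid 0.79 [410.1 163.5] 218 [ 0.63  -0.244  0.11 ]
top trough 0.73 [322.  194.8] 22078 [0.544 0.012 0.075]
top board 0.55 [320.9 190. ] 22495 [0.559 0.015 0.075]
top mug_mid 0.75 [153.3 190.8] 919 [0.564 0.517 0.05 ]
top detergent_mid 0.61 [497.  237.7] 758 [ 0.41  -0.504  0.08 ]
top bowl_mid 0.78 [150.6 257. ] 1738 [0.365 0.532 0.03 ]
top tub_mid 0.92 [480.5 176.3] 988 [ 0.598 -0.481  0.03 ]
scene lid_red_mid 0.79 [259.3 191.9] 344 [ 0.552 -0.141  0.089]
scene lid_yellow_mid 0.88 [274.2 227.1] 345 [ 0.668 -0.094  0.089]
scene lid_green_mid 0.89 [361.4 205.3] 335 [0.604 0.161 0.089]
scene lid_green_mid 0.41 [305.5 200.2] 19626 [ 0.583 -0.003  0.089]
scene sauce_cup_mid 0.82 [344.  153.4] 298 [0.426 0.119 0.1  ]
scene shaker_mid 0.7 [393.5 160.5] 209 [0.462 0.268 0.11 ]
scene creamer_mid 0.54 [218.8 214.2] 283 [ 0.634 -0.251  0.11 ]
scene trough 0.65 [307.  198.8] 19746 [0.571 0.001 0.075]
scene board 0.55 [306.  198.6] 19491 [ 0.57  -0.002  0.075]
scene board 0.2 [217.8 213.7] 280 [ 0.615 -0.261  0.075]
scene mug_mid 0.75 [473.4 202.3] 1069 [0.58  0.509 0.05 ]
scene detergent_mid 0.55 [140.3 160. ] 834 [ 0.425 -0.516  0.08 ]
scene bowl_mid 0.9 [464.4 146.9] 1253 [0.361 0.528 0.03 ]
scene tub_mid 0.64 [148.9 216.3] 1007 [ 0.596 -0.479  0.03 ]
```

The top view shows green at about (273,181), yellow (359,156), red (374,195), cup (286,231), shaker (232,223), creamer (412,162), trough centre about (324,191). I'll refine these with colour segmentation in both views.

```bash
python3 - <<'E'
from h import *
import json
win={'top':{'red':(374,195),'yellow':(359,156),'green':(273,181),'trough':(324,191)},'scene':{'red':(260,191),'yellow':(274,227),'green':(361,203),'trough':(310,197)}}
for n in('top','scene'):
    c=capture(n);im=c['image'][:,:,::-1].copy();hsv=cv2.cvtColor(im,cv2.COLOR_BGR2HSV).astype(int)
    for k,(u,v) in win[n].items():
        H,S,V=hsv[...,0],hsv[...,1],hsv[...,2]
        if k=='trough': m=V<85
        else: m=S>(60 if k=='green' else 100)
        w=np.zeros_like(m);r=22 if k!='trough' else 60
        w[v-r:v+r,u-r:u+r]=1
        m=(m&w).astype(np.uint8)
        nn,lab,st,ce=cv2.connectedComponentsWithStats(m)
        i=1+np.argmax(st[1:,4]);
        if k!='trough':
            print(n,k,st[i],ce[i].round(1),'top-face',ray(c,ce[i],.0865).round(4))
        else:
            cn=cv2.findContours((lab==i).astype(np.uint8),0,2)[0][0][:,0,:]
            P=np.array([ray(c,p,.075)[:2] for p in cn]).astype(np.float32)
            print(n,k,st[i],cv2.minAreaRect(P), cv2.boxPoints(cv2.minAreaRect(P)).round(3).tolist())
E
python3 - <<'E'
import cv2
for n,(a,b,c,d) in {'top':(100,290,190,450),'scene':(120,285,180,440)}.items():
    im=cv2.imread(f'pics/{n}0.png')[a:b,c:d];cv2.imwrite(f'pics/{n}z.png',cv2.resize(im,None,fx=3,fy=3,interpolation=2))
E
```

```text
top red [365 185  20  20 326] [374.6 194.6] top-face [ 0.5423 -0.1425  0.0865]
top yellow [349 145  21  21 340] [359.  154.8] top-face [ 0.6605 -0.0989  0.0865]
top green [263 171  20  20 311] [272.7 180.2] top-face [0.5884 0.1558 0.0865]
top trough [ 293  144   62   93 3099] ((0.5589108467102051, 0.007226079702377319), (0.2567792534828186, 0.10658849775791168), 18.73417854309082) [[0.41999998688697815, 0.01600000075995922], [0.45399999618530273, -0.08399999886751175], [0.6980000138282776, -0.0020000000949949026], [0.6629999876022339, 0.0989999994635582]]
scene red [250 182  20  19 307] [259.5 190.9] top-face [ 0.547  -0.1406  0.0865]
scene yellow [263 217  21  20 354] [273.1 226.4] top-face [ 0.6648 -0.0975  0.0865]
scene green [350 193  20  20 313] [359.7 202.5] top-face [0.5927 0.1567 0.0865]
scene trough [ 280  158   62   81 2731] ((0.5610907077789307, 0.008673802018165588), (0.25759148597717285, 0.10895000398159027), 18.699853897094727) [[0.421999990940094, 0.01899999938905239], [0.4569999873638153, -0.08399999886751175], [0.7009999752044678, -0.0020000000949949026], [0.6660000085830688, 0.10199999809265137]]
```

View pics/topz.png

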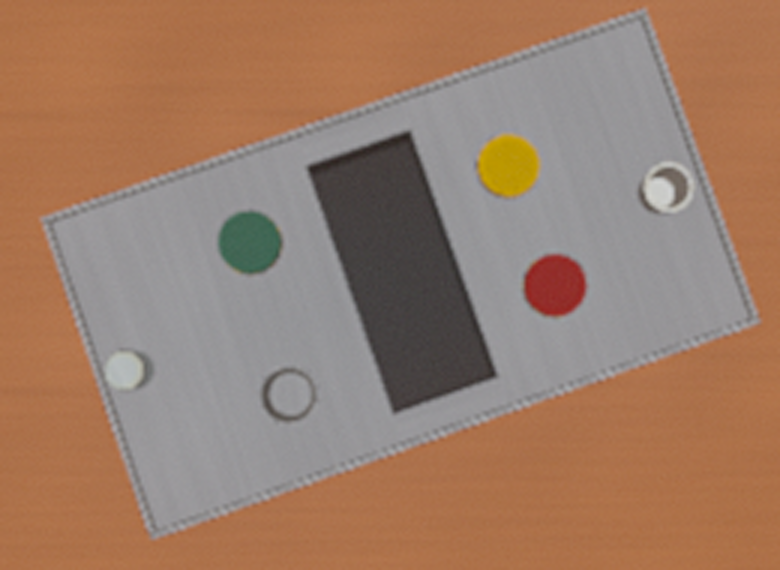

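```bash
cat >> h.py <<'E'
from scipy.spatial.transform import Rotation as Ro
O=np.array([.560,.008]);A=np.radians(18.7);BR=np.array([[np.cos(A),-np.sin(A)],[np.sin(A),np.cos(A)]])
def b2w(x,y,z): return np.r_[O+BR@np.array([x,y]),.075+z]
def w2b(p): return np.r_[BR.T@(np.array(p)[:2]-O),p[2]-.075]
def togo(x,y,z,yaw=108.7):
    s=state();R=Ro.from_euler('xyz',s['tcp_rot'],degrees=True)
    d=R.inv().apply(b2w(x,y,z)-s['tool_pos'])*1000
    t=((s['tcp_rot'][2]-yaw+180)%360-180)/5
    print('clock',round(s['clock'],2),'board',w2b(s['tool_pos']).round(4),'rot',np.round(s['tcp_rot'],1),'grip',round(s['grip_width'],3),'F',np.round(s['ft_force'],1),'-> shift',d.round(1),'turn',round(t,2))
E
python3 - <<'E'
from h import *
togo(.076,.197,.12)
E
```

```text
clock 1.5 board [-0.1343  0.7775  0.1563] rot [180.    0.  165.3] grip 0.086 F [-0.2  1.1 -0. ] -> shift [-494.9 -369.2   36.3] turn 11.33
```

```bash
python3 -m pendant '[[[-33,-25,2],0.9,1],[[-66,-49,5],1.9,1],[[-99,-74,7],2.8,1],[[-132,-98,10],3.8,1],[[-165,-123,12],4.7,1],[[-198,-148,15],5.7,1],[[-231,-172,17],6.6,1],[[-264,-197,19],7.6,1],[[-297,-221,22],8.5,1],[[-330,-246,24],9.4,1],[[-363,-271,27],10.4,1],[[-396,-295,29],11.3,1]]' 30; python3 - <<'E'
from h import *
togo(.076,.197,.06)
E
```

```text
clock: 2.5
tool_pos: [0.4929, 0.314, 0.2024]
tcp_rot: [180.0, -0.0, 108.6]
ft_force: [0.8, 0.8, -0.4]
grip_width: 0.0001
clock 2.5 board [0.0346 0.3114 0.1274] rot [180.   -0.  108.6] grip 0.0 F [ 0.8  0.8 -0.4] -> shift [-114.3   41.6   67.4] turn -0.02
```

```bash
python3 -m pendant '[[[-30,11,10],0,1],[[-60,22,20],0,1],[[-90,33,30],0,1],[[-114,42,50],0,1],[[-114,42,75],0,1],[[-114,42,95],0,1],[[-114,42,110],0,1],[[-114,42,118],0,1],[[-114,42,121],0,1],[[-114,42,121],0,1]]'; python3 - <<'E'
from h import *
togo(.076,.067,.006)
c=capture('wrist');cv2.imwrite('pics/w1.png',c['image'][:,:,::-1])
c=capture('scene');cv2.imwrite('pics/s1.png',cv2.resize(c['image'][110:290,180:440,::-1],None,fx=3,fy=3))
E
```

```text
clock: 3.33
tool_pos: [0.569, 0.2195, 0.0811]
tcp_rot: [-180.0, -0.0, 108.6]
ft_force: [0.4, 0.6, 0.3]
grip_width: 0.0001
clock 3.33 board [0.0763 0.1975 0.0061] rot [-180.    -0.   108.6] grip 0.0 F [0.4 0.6 0.3] -> shift [-1.305e+02 -1.000e-01  1.000e-01] turn -0.02
```

View pics/w1.png

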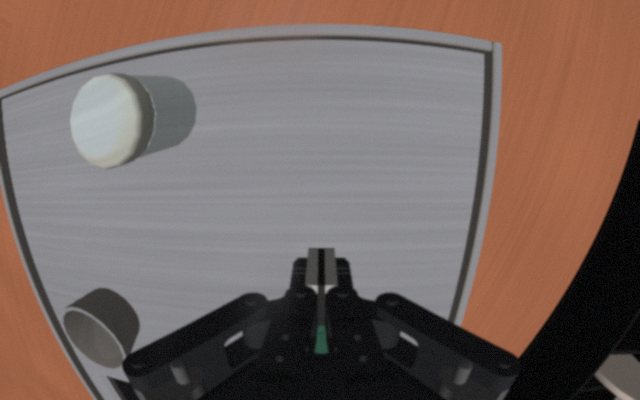

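View pics/s1.png

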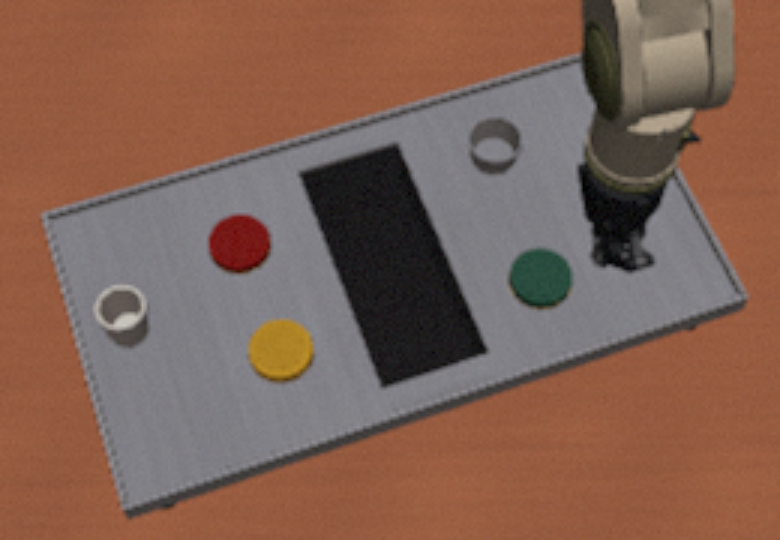

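The wrist picture shows the green lid straight ahead behind the closed fingers (320,340). The scene picture shows clear space around them.

```bash
python3 -m pendant '[[[-8,0,0],0,1],[[-16,0,0],0,1],[[-23,0,0],0,1],[[-29,0,0],0,1],[[-35,0,0],0,1],[[-41,0,0],0,1],[[-47,0,0],0,1],[[-53,0,0],0,1],[[-58,0,0],0,1],[[-62,0,0],0,1],[[-64,0,0],0,1],[[-64,0,0],0,1]]'; python3 - <<'E'
from h import *
togo(.076,.067,.006)
c=capture('scene');cv2.imwrite('pics/s2.png',cv2.resize(c['image'][110:290,180:440,::-1],None,fx=3,fy=3))
E
```

```text
clock: 4.43
tool_pos: [0.5901, 0.1585, 0.0822]
tcp_rot: [179.9, -0.0, 108.6]
ft_force: [-0.3, 0.5, 0.4]
grip_width: 0.0001
clock 4.43 board [0.0768 0.1329 0.0072] rot [179.9  -0.  108.6] grip 0.0 F [-0.3  0.5  0.4] -> shift [-65.9  -0.7   1.2] turn -0.02
```

View pics/s2.png

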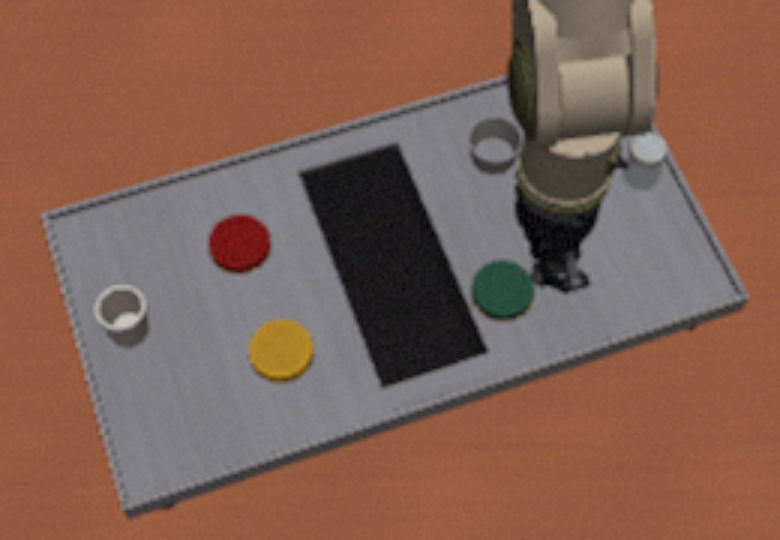

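The green lid moved straight and its front rim, at (475,290) in the crop, is now at the trough edge. I'll keep pushing.

```bash
python3 -m pendant '[[[-6,0,1],0,1],[[-12,0,1],0,1],[[-18,0,1],0,1],[[-24,0,1],0,1],[[-30,0,1],0,1],[[-36,0,1],0,1],[[-42,0,1],0,1],[[-48,0,1],0,1],[[-52,0,1],0,1],[[-55,0,1],0,1],[[-55,0,1],0,1]]'; python3 - <<'E'
from h import *
togo(.062,-.204,.1)
c=capture('scene');cv2.imwrite('pics/s3.png',cv2.resize(c['image'][110:290,180:440,::-1],None,fx=3,fy=3))
E
```

```text
clock: 5.4
tool_pos: [0.6078, 0.1059, 0.0812]
tcp_rot: [179.9, 0.0, 108.5]
ft_force: [-0.2, -0.2, 0.1]
grip_width: -0.0001
clock 5.4 board [0.0767 0.0774 0.0062] rot [179.9   0.  108.5] grip -0.0 F [-0.2 -0.2  0.1] -> shift [-281.5  -13.8  -93.8] turn -0.03
```

View pics/s3.png

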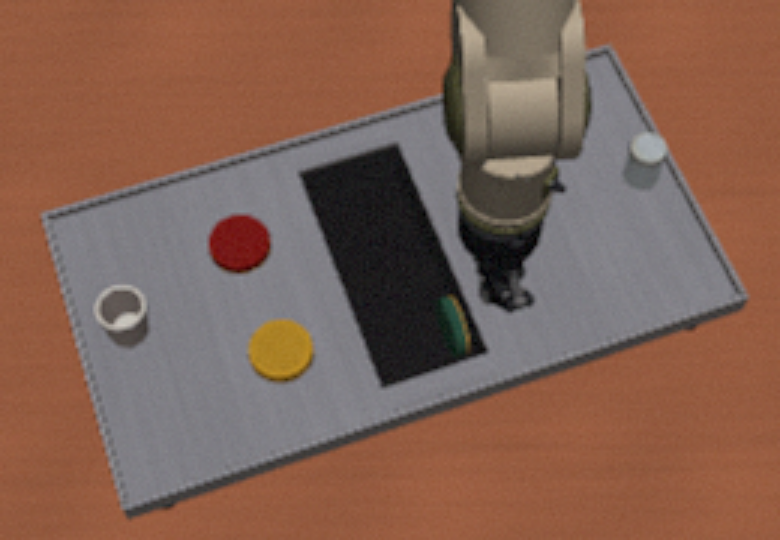

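The green lid has tipped into the trough, on edge at about (456,323). Yellow is next: raise, cross over, descend.

```bash
python3 -m pendant '[[[0,0,-30],0,1],[[0,0,-65],0,1],[[-15,0,-94],0,1],[[-50,-3,-94],0,1],[[-85,-5,-94],0,1],[[-120,-7,-94],0,1],[[-155,-8,-94],0,1],[[-190,-10,-94],0,1],[[-225,-12,-94],0,1],[[-260,-13,-94],0,1],[[-281,-14,-94],0,1],[[-281,-14,-94],0,1]]'; python3 - <<'E'
from h import *
togo(.062,-.204,.006)
c=capture('scene');cv2.imwrite('pics/s4.png',cv2.resize(c['image'][110:290,180:440,::-1],None,fx=3,fy=3))
E
```

```text
clock: 6.45
tool_pos: [0.6839, -0.1709, 0.175]
tcp_rot: [179.9, 0.2, 108.2]
ft_force: [0.3, -0.2, 0.1]
grip_width: 0.0002
clock 6.45 board [ 0.06   -0.2092  0.1   ] rot [179.9   0.2 108.2] grip 0.0 F [ 0.3 -0.2  0.1] -> shift [ 5.5  1.9 94. ] turn -0.1
```

View pics/s4.png

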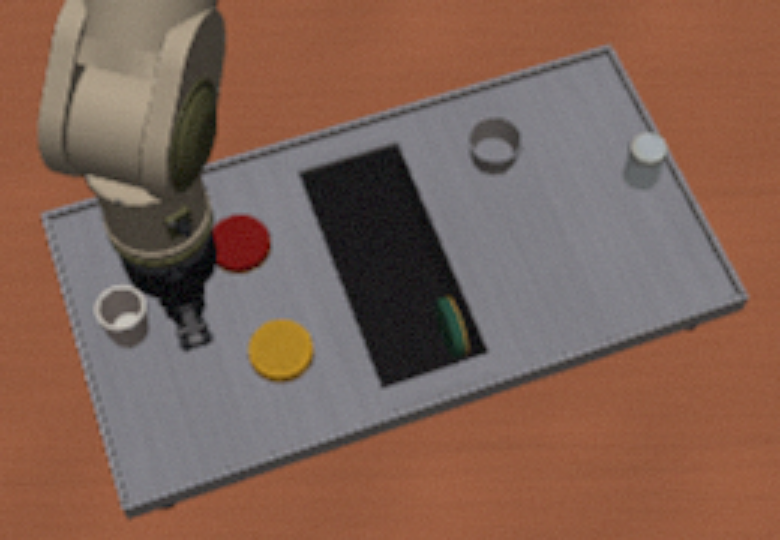

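Green stands on edge against the trough wall, which is below the limit. I'll descend behind yellow and push.

```bash
python3 -m pendant '[[[3,2,25],0,1],[[5,2,50],0,1],[[5,2,70],0,1],[[5,2,85],0,1],[[5,2,92],0,1],[[5,2,94],0,1],[[5,2,94],0,1]]'; python3 - <<'E'
from h import *
togo(.062,-.139,.006)
E
```

```text
clock: 7.08
tool_pos: [0.684, -0.161, 0.0807]
tcp_rot: [180.0, 0.0, 108.4]
ft_force: [0.3, -0.4, 0.8]
grip_width: -0.0001
clock 7.08 board [ 0.0633 -0.1999  0.0057] rot [180.    0.  108.4] grip -0.0 F [ 0.3 -0.4  0.8] -> shift [60.9 -1.6 -0.3] turn -0.06
```

```bash
python3 -m pendant '[[[7,0,0],0,1],[[14,0,0],0,1],[[20,0,0],0,1],[[26,0,0],0,1],[[32,0,0],0,1],[[38,0,0],0,1],[[44,0,0],0,1],[[50,0,0],0,1],[[55,0,0],0,1],[[59,0,0],0,1],[[61,0,0],0,1],[[61,0,0],0,1]]'; python3 - <<'E'
from h import *
togo(.062,-.077,.006)
c=capture('scene');cv2.imwrite('pics/s5.png',cv2.resize(c['image'][110:290,180:440,::-1],None,fx=3,fy=3))
E
```

```text
clock: 8.08
tool_pos: [0.6646, -0.1025, 0.0806]
tcp_rot: [180.0, -0.0, 108.4]
ft_force: [0.4, -0.2, -0.1]
grip_width: 0.0003
clock 8.08 board [ 0.0637 -0.1382  0.0056] rot [180.   -0.  108.4] grip 0.0 F [ 0.4 -0.2 -0.1] -> shift [61.2 -2.  -0.4] turn -0.05
```

View pics/s5.png

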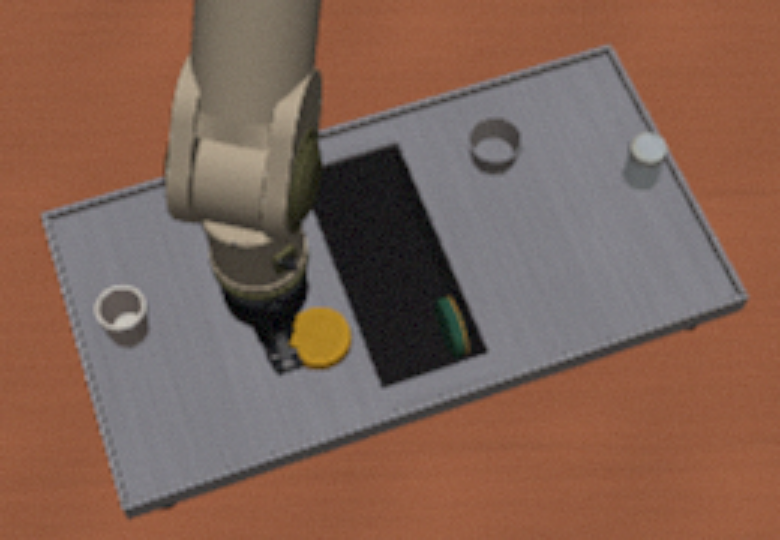

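Yellow is straight at (320,337) in the crop, with its rim at the trough edge. I'll push it on.

```bash
python3 -m pendant '[[[6,0,0],0,1],[[12,0,0],0,1],[[18,0,0],0,1],[[24,0,0],0,1],[[30,0,0],0,1],[[36,0,0],0,1],[[42,0,0],0,1],[[48,0,0],0,1],[[53,0,0],0,1],[[57,0,0],0,1],[[59,0,0],0,1],[[59,0,0],0,1]]'; python3 - <<'E'
from h import *
togo(-.062,-.205,.1)
c=capture('scene');cv2.imwrite('pics/s6.png',cv2.resize(c['image'][110:290,180:440,::-1],None,fx=3,fy=3))
E
```

```text
clock: 9.13
tool_pos: [0.6459, -0.0464, 0.0806]
tcp_rot: [180.0, -0.0, 108.5]
ft_force: [0.1, 0.4, 0.5]
grip_width: -0.0002
clock 9.13 board [ 0.064  -0.079   0.0056] rot [180.   -0.  108.5] grip -0.0 F [0.1 0.4 0.5] -> shift [-126.5 -125.4  -94.4] turn -0.05
```

View pics/s6.png

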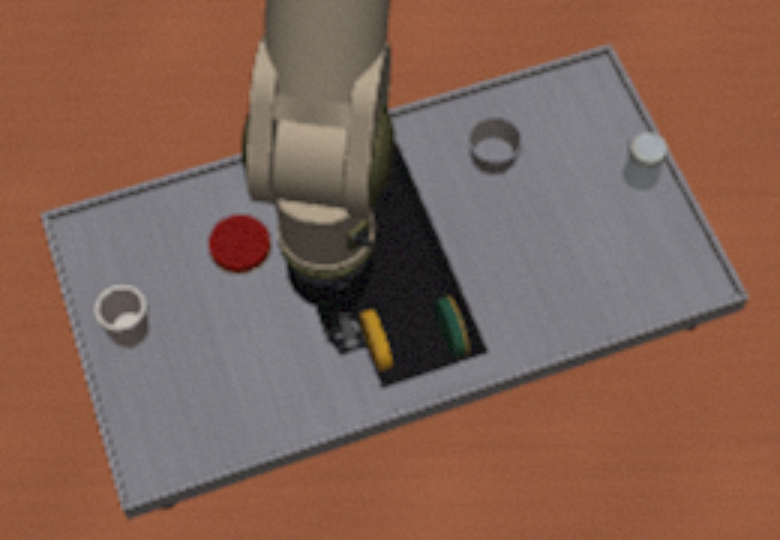

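Yellow has tipped in at about (377,340). Now red, at (240,243).

```bash
python3 -m pendant '[[[0,0,-30],0,1],[[0,0,-65],0,1],[[-10,-10,-94],0,1],[[-30,-30,-94],0,1],[[-52,-52,-94],0,1],[[-75,-75,-94],0,1],[[-98,-97,-94],0,1],[[-116,-115,-94],0,1],[[-126,-125,-94],0,1],[[-126,-125,-94],0,1]]'; python3 - <<'E'
from h import *
togo(-.062,-.203,.006)
E
```

```text
clock: 10.02
tool_pos: [0.5655, -0.21, 0.1749]
tcp_rot: [-180.0, 0.1, 108.1]
ft_force: [1.0, 0.4, 0.9]
grip_width: -0.0003
clock 10.02 board [-0.0647 -0.2082  0.0999] rot [-1.800e+02  1.000e-01  1.081e+02] grip -0.0 F [1.  0.4 0.9] -> shift [ 5.4  2.6 93.9] turn -0.12
```

```bash
python3 -m pendant '[[[3,2,25],0,1],[[5,2,50],0,1],[[5,2,70],0,1],[[5,2,85],0,1],[[5,2,92],0,1],[[5,2,94],0,1],[[5,2,94],0,1]]'; python3 - <<'E'
from h import *
togo(-.062,-.138,.006)
c=capture('top');cv2.imwrite('pics/t7.png',cv2.resize(c['image'][100:290,190:450,::-1],None,fx=3,fy=3))
c=capture('wrist');cv2.imwrite('pics/w7.png',c['image'][:,:,::-1])
E
```

```text
clock: 10.6
tool_pos: [0.5663, -0.204, 0.0807]
tcp_rot: [-180.0, 0.1, 108.2]
ft_force: [-0.4, -1.1, -0.3]
grip_width: -0.0003
clock 10.6 board [-0.062  -0.2028  0.0057] rot [-1.800e+02  1.000e-01  1.082e+02] grip -0.0 F [-0.4 -1.1 -0.3] -> shift [64.8 -0.6 -0.4] turn -0.11
```

View pics/t7.png

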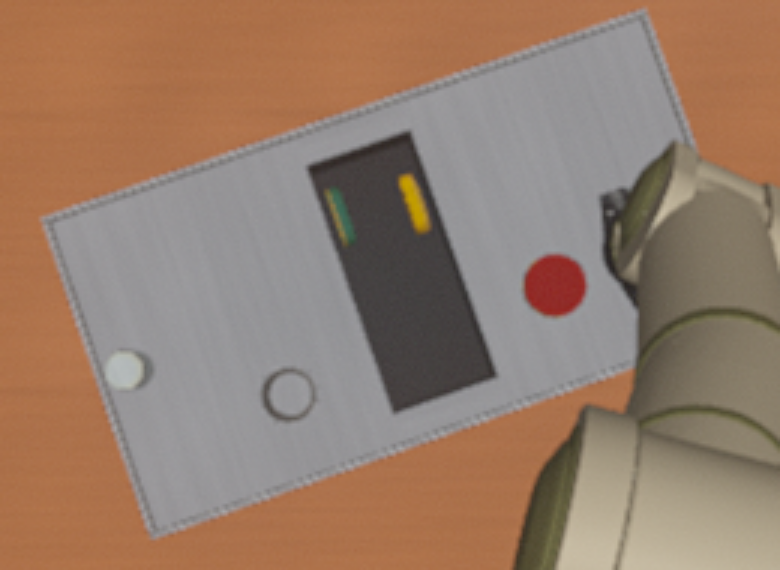

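View pics/w7.png

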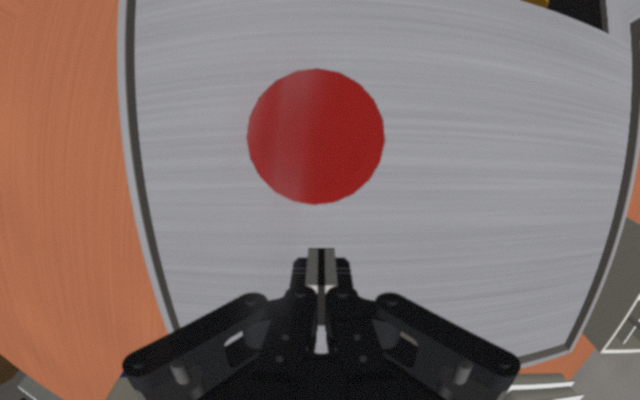

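In the wrist view red is dead ahead at (316,136), about 2 mm to the left of the fingers at column 321. I'll correct by -2 mm in y.

```bash
python3 -m pendant '[[[6,-2,0],0,1],[[13,-2,0],0,1],[[19,-2,0],0,1],[[25,-2,0],0,1],[[31,-2,0],0,1],[[37,-2,0],0,1],[[43,-2,0],0,1],[[49,-2,0],0,1],[[55,-2,0],0,1],[[60,-2,0],0,1],[[63,-2,0],0,1],[[63,-2,0],0,1]]'; python3 - <<'E'
from h import *
togo(-.062,-.077,.006)
c=capture('wrist');cv2.imwrite('pics/w8.png',c['image'][:,:,::-1])
E
```

```text
clock: 11.7
tool_pos: [0.5449, -0.1445, 0.0815]
tcp_rot: [180.0, 0.1, 108.2]
ft_force: [-0.4, 0.0, -0.2]
grip_width: -0.0001
clock 11.7 board [-0.0632 -0.1396  0.0065] rot [1.800e+02 1.000e-01 1.082e+02] grip -0.0 F [-0.4  0.  -0.2] -> shift [62.6  0.7  0.4] turn -0.1
```

View pics/w8.png

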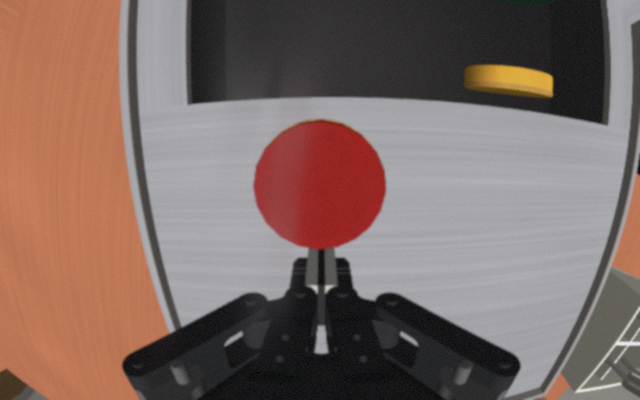

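Red is centred on the fingers at (320,184), close to the trough edge.

```bash
python3 -m pendant '[[[6,0,0],0,1],[[12,0,0],0,1],[[18,0,0],0,1],[[24,0,0],0,1],[[30,0,0],0,1],[[36,0,0],0,1],[[42,0,0],0,1],[[48,0,0],0,1],[[53,0,0],0,1],[[58,0,0],0,1],[[60,0,0],0,1],[[60,0,0],0,1]]'; python3 -m pendant '[[[0,0,-25],0,1],[[0,0,-60],0,1],[[-30,0,-90],0,1],[[-65,0,-110],0,1],[[-100,0,-120],0,1],[[-130,0,-120],0,1],[[-150,0,-120],0,1],[[-150,0,-120],0,1]]'; python3 - <<'E'
from h import *
c=capture('top');cv2.imwrite('pics/t9.png',cv2.resize(c['image'][100:290,190:450,::-1],None,fx=3,fy=3))
c=capture('scene');cv2.imwrite('pics/s9.png',cv2.resize(c['image'][110:290,180:440,::-1],None,fx=3,fy=3))
E
```

```text
clock: 12.75
tool_pos: [0.5262, -0.0874, 0.0814]
tcp_rot: [180.0, 0.1, 108.2]
ft_force: [0.4, -0.2, 0.4]
grip_width: 0.0003
clock: 13.42
tool_pos: [0.5734, -0.2353, 0.2023]
tcp_rot: [179.9, 0.3, 107.9]
ft_force: [1.1, 1.2, -0.2]
grip_width: 0.0002
```

View pics/t9.png

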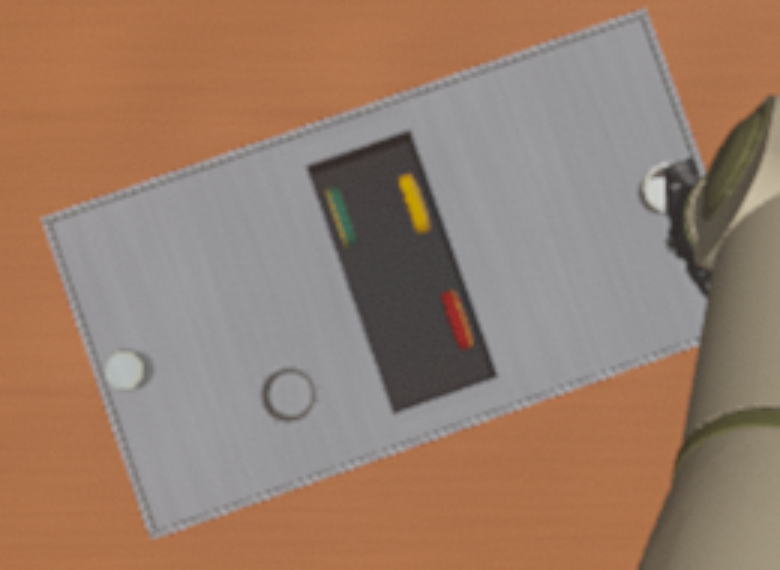

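View pics/s9.png

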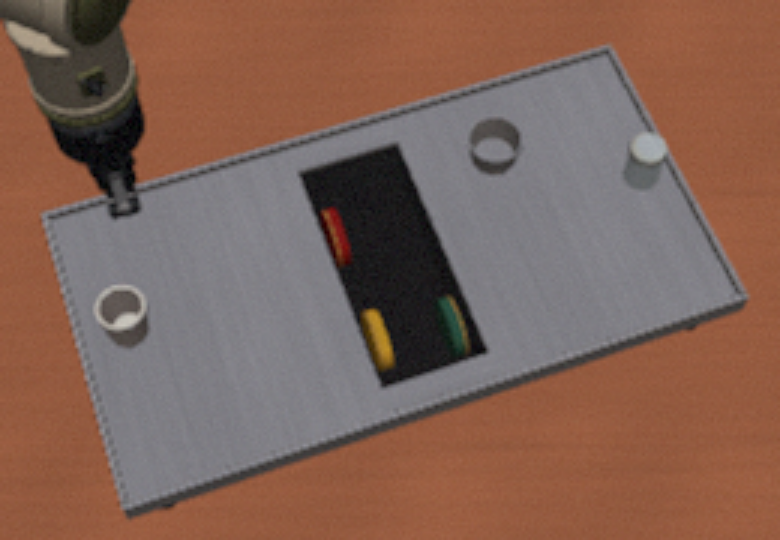

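All three lids stand on edge inside the trough, and the cup, shaker and creamer haven't moved. I'll check the lids' height and rest by triangulating from two views.

```bash
python3 - <<'E'
from h import *
C={n:capture(n) for n in('top','scene')}
W={'top':{'red':(342.5,206),'yellow':(328,168),'green':(303,172)},'scene':{'red':(292,189),'yellow':(306,223),'green':(332,218)}}
def cen(c,p,k):
    hsv=cv2.cvtColor(c['image'],cv2.COLOR_RGB2HSV);u,v=map(int,p);m=np.zeros((400,640),np.uint8)
    m[v-14:v+14,u-10:u+10]=((hsv[...,1]>80)&(hsv[...,2]>40))[v-14:v+14,u-10:u+10]
    n,l,s,ce=cv2.connectedComponentsWithStats(m);i=1+np.argmax(s[1:,4]);return ce[i],s[i,4]
for k in W['top']:
    M=[];b=[]
    for n in C:
        uv,a=cen(C[n],W[n][k],k);p=ray(C[n],uv,0);T=np.array(C[n]['world_from_camera']);d=p-T[:3,3];d/=np.linalg.norm(d)
        P=np.eye(3)-np.outer(d,d);M.append(P);b.append(P@T[:3,3]);print(n,k,uv.round(1),a)
    x=np.linalg.lstsq(np.vstack(M),np.hstack(b),rcond=None)[0];print(k,'board',w2b(x).round(3))
for t,z in(('sauce_cup_mid',.1),('shaker_mid',.11),('creamer_mid',.11),('mug_mid',.05),('bowl_mid',.03),('tub_mid',.03),('detergent_mid',.08)):
    r=regions_of('scene',t);print(t,r and (r[0]['centre'],r[0]['conf']))
print(state()['clock'])
E
```

```text
top red [342.  206.1] 129
scene red [291.8 188.2] 131
red board [-0.064 -0.037 -0.037]
top yellow [327.7 167.3] 142
scene yellow [305.6 222.6] 164
yellow board [ 0.063 -0.036 -0.039]
top green [302.8 171.7] 73
scene green [331.5 217.7] 106
green board [ 0.075  0.041 -0.035]
sauce_cup_mid ([342.9, 155.4], 0.74)
shaker_mid []
creamer_mid ([307.2, 199.7], 0.69)
mug_mid ([474.2, 200.1], 0.68)
bowl_mid ([463.4, 146.0], 0.57)
tub_mid ([146.9, 218.8], 0.96)
detergent_mid ([142.5, 160.1], 0.67)
13.9667
```

```bash
python3 -c "
from bench import *
print(finish_job())"
```

```text
the job is handed in; nothing more can be done
None
```

I pushed the green, yellow and red lids with the closed fingers along the steel and over the trough edge. I then backed the arm off and handed the job in at about 14 s.

- **Lids:** Triangulating from the top and scene cameras puts all three inside the opening. Each stands on edge near a trough wall, with its centre about 35–39 mm below the surface. In the board frame their (x, y) positions in mm are red (-64, -37), yellow (63, -36) and green (75, 41). Green and yellow sat in the same place in the successive pictures I took. Red I saw only right after its push and then from the two cameras for the measurement; it looked at rest, but I did not compare it over a longer time.
- **Other things:** In the last pictures the cup, shaker and creamer stand where they were. The cup, mug, bowl, tub and detergent detections are within about 3 pixels of the start.
- **Checks that disagreed:** In the last check the network missed the shaker and reported the creamer on top of the trough, which is wrong. I relied on the scene picture for those two.

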